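# Set the eccentric guide to the bronze weight bar

## Robot

A 6-joint arm with a two-finger parallel gripper is mounted at the origin on the work surface. World frame = base frame: x ahead of the robot, y to its left, z up, the work surface at z = 0. Lengths are in mm, angles in rad, forces in N, time in s.
With the tool pointing down it reaches from about 275 to 1000 mm from the base axis. Payload 8.4 kg.
Tool frame: the origin (TCP) lies midway between the tips of the shut fingers; the grasp point (between the pads) lies 19 mm behind it; z points along the fingers, y is the direction in which the jaws open and shut (so a half turn about z gives the same grasp; the last joint's range is limited). The gripper opens to 85 mm and grips with 20 to 120 N. Pads are 22 mm wide; open, the fingers measure 114 mm over their backs; the gripper's body (76 mm by 85 mm) begins 54 mm behind the grasp point. The pads swing forward as they close: fully open they stand 13 mm farther back than shut.
Start: joints at [1.15, 0.353, 1.633, -0, 1.155, -0.002], TCP at [254.164, 570.989, 231.281] pointing down, gripper open.
Joint ranges: [-2.63, 2.63], [-0.92, 2.1], [0.06, 2.66], [-1.3, 4.44], [0, 2.69], [-3.02, 3.02]. Speed limits (rad/s): [2.22, 2.22, 2.79, 3.14, 3.14, 3.14].

## Interface

Orientations are given as [roll, pitch, yaw] about the fixed x, y, z axes, in that order (R = Rz(yaw) Ry(pitch) Rx(roll)).
In Python, from rig import r gives the robot as it stands. The module is installed in compiled form; this text tells all that it offers.
- The arm moves only by the tool drive_tool, never from a script. Its argument "moves" is a list of rows, each a list of 3 entries, a list of its own where there are three numbers: the closure, from 0 (fully open) to 1 (shut), then the shift along the tool's x, y, z in cm, then the turn about the tool's z in degrees. In form: [[claw, [dx, dy, dz], roll], ...]. A call has 1 to 12 rows; each row is the pose to reach, as a shift and turn from the pose measured when the call began, along the tool's axes at that moment; what a row does not reach only later rows make up. A row lasts 1/8 s, in which the tool goes at most 62.5 mm and 10.7 degrees, less where a joint would pass 70% of its speed; a pose out of reach is approached as far as the arm can. A call with a gripper value outside its range is refused whole. The fingers move at their own pace and stop on an object; "grip_force" is the grip in N (left out, the last holds). Time passes only in rows, so rows that repeat a pose let the fingers close. It gives the time, the measured TCP pose, the force and the opening at its end, in the units of the state.
- r.sense(): the state, without advancing time (a new reading comes with each control period).
- r.grab_frame(name): name is "scene" or "top" or "wrist"; returns a dict with "color" (420x560x3 uint8, red, green, blue), "fx", "fy", "cx", "cy" (pixels), "pose" (4x4, takes a point from camera to world coordinates); the wrist camera has in their place "hand_eye" (4x4, takes a point from camera to tool coordinates, whose origin is the TCP and whose axes are the flange's). Camera axes: x right, y up, looking along -z (the intrinsics and any distortion apply to the point x, -y, -z); pixel columns grow to the right and rows downward; lengths in mm; the calibration is good to about 2 mm. A picture is of the moment at which its call begins: read the wrist's pose just before it. There is no depth.
- r.sign_off(): hands the job in, once; it reports no verdict.
Trained networks look in the newest picture that a camera, given by its name, has taken for a name from the list of things; names that differ only in an ending like _2 or _b are one class to them, and where a whole thing is asked for, a point or a joint stands for the part that bears it (a point fixed in the world has none). Each returns a list of dicts, best first, with "score" (0 to 1); they miss things now and then, are a little off and sometimes report something else, mostly with a low value. They report only what shows in the picture. A call takes as long as a camera call. They do not tell look-alikes from the thing itself.
- r.outline_of(thing, camera): "mask" (420x560 bool, what is visible of it) and "at" ([column, row] in pixels, amid what is visible of it).
- r.spot_point(thing, camera): "at" ([column, row] in pixels: a listed point, or the origin of a listed thing).
The state is a dict: "clock": time; "qpos": joint angles; "qvel": joint speeds; "joint_efforts": joint torques, N m; "eef_pos": TCP position; "tcp_rot": TCP orientation; "contact_force": force on the tool from outside, world axes, zero at the start; "wrist_torque": the same for the moment, N m; "opening": opening from 0.0 (shut) to 1.0 (fully open).
Only numpy, scipy, OpenCV 4.12 (cv2) and the standard library are available. Lean on these libraries where they do the work, as an engineer would, in place of code of your own. Each camera call takes 0.05 s, during which the arm holds its last target.

## Task

Turn the wing of the eccentric bolt on the wooden guide until the lane between the two rails is about 3 mm wider than the bronze weight bar (1 mm of play at least, 6 mm at most), before any part of the bar is in the lane. Then check the setting with the bar: slide it by its grip ridge, lying flat, from the open mouth along the lane and under the bridge until it is home against the end stop, and leave it lying there with the setting kept. Leave the other things on the table where they are.

Things in the scene. Friction and masses are not known exactly. Their poses are not given: they have to be found in the camera images.
- guide: Wooden guide fixed to the table: base board 310 x 235 x 15 mm, its top is the lane floor. Origin on the table surface, x along the lane from mouth (robot side) to end stop, y left across it, z up. Board spans x -150..160, y -180..55 mm; flat and clear for x -150..0 at the lane. Wing on a sloped block right of the lane.
- rail (a joint): Sideways position of the moving rail, m: lane width = 0.024 + this, so it is the bar's play (negative: too narrow). Driven by the eccentric: 0.0125 x joint wing. Opens towards guide -y.
- wing (a joint): Turn of the eccentric bolt, rad, -1.1 to 1.1; starts at -0.95 to -0.45 (lane too narrow). Grows clockwise as seen facing the sloped face, which widens the lane. At 0 the wing's long side points straight down the slope. Friction 0.15 N m; stays where left.
- wing_grip (a point): Middle of the wing, on the bolt axis: steel bar 74 mm long, 14 mm thick (pinch here), 30 mm high along the axis (15 either way). Axis square to a face sloping 30 deg down towards guide +x (away from the robot): outward (0.5, 0, 0.866) in the guide frame. Point is 46 mm out from the face; below the wing an 18 mm stem and 56 mm disc, and at the lane side a plate 15 mm high off the face.
- lane_mouth (a point): On the lane floor at guide x 30, y 0 mm, where the straight rails begin. Rails 12 mm high above the floor. Fixed (left) rail's lane side: guide y = +12 mm. Moving (right) rail's lane side: y = -12 mm minus joint rail. Mouth pieces before it flare outward about 9 mm a side, x 2 to 30 mm. z axis up, x along the lane.
- lane_end (a point): On the lane floor at the end stop's face, guide x 140, y 0 mm. A bridge crosses above the lane at guide x 108..140 mm: underside 22 mm above the lane floor, top 47 mm above the table. With the bar home its origin is at guide x 65 mm.
- weight_bar: Bronze weight bar, about 0.5 kg, the gauge: 150 mm long (x), 24 wide (y), 16 high, with a flat-sided grip ridge on its middle, 36 mm long (x), 14 thick (y), from 16 to 50 mm above the underside. Origin at the centre of the underside. Same both ways round. Starts on the table left of the guide.
- jar: Bystander: lidded rust-brown clay jar, 66 mm across, 79 mm high, standing beside the left edge of the guide near its far end; origin under its centre.
- brush_rest: Bystander: white porcelain brush rest, 100 x 34 mm, 23 mm high; origin under its centre.
- spoon: Bystander: boxwood burnishing spoon, 170 mm long; origin under its middle.
- dish: Bystander: white dish, 100 mm across, 35 mm high.
- mallet: Bystander: wooden mallet, 220 mm long.
- pad: Bystander: round cork-coloured printing pad, 124 mm across, 23 mm high.
There are look-alikes about, which are no part of the job. Leave any green look-alike of the weight_bar alone.

How it is judged (in metres and radians):
On the way:
1. the lane is set 1 to 6 mm wider than the bar while the bar is still outside the rails (value of joint rail between 0.0008 and 0.0062 m and (x of weight_bar in the frame of guide below -0.04 m or y of weight_bar in the frame of guide above 0.05 m)), for 0.3 s.
At the end, for the whole second after the job is handed in: The lane is still 1 to 6 mm wider than the bar (joint rail 0.0008 to 0.0062), and the bar lies flat, upright and still on the lane floor between the rails, under the bridge, its front end within 10 mm of the end stop (value of joint rail between 0.0008 and 0.0062 m and x of weight_bar in the frame of guide between 0.055 and 0.068 m and y of weight_bar in the frame of guide between -0.012 and 0.006 m and height (world z) of weight_bar between 0.012 and 0.0185 m and angle between the x axis of weight_bar and the x axis of guide, either way round below 0.1 rad and angle between weight_bar's own z axis and vertical below 0.06 rad and linear speed of weight_bar below 0.02 m/s); the robot touches nothing.
It fails at once if one of the bystanders is shoved more than 30 mm (distance of any of jar, brush_rest, spoon, dish, mallet, pad from where it was at the start of the episode above 0.03 m).
It also fails if it takes over 56 s, if anything falls off the work surface, if the arm or the gripper's body presses on something with over 40 N, if the wrist force passes 120 N, or if a joint passes its speed limit or range.

## Working session

There is one attempt and no reset: what is moved stays moved. The work goes in short steps, Python scripts to look and compute and a tool call to move; the robot and the scene stay as the last step left them, time stands still between calls to the robot, and variables do not carry over. Pictures are saved under pics/ and viewed, and the job is handed in when it is done.

Besides the shell and the picture viewer there is one more tool, called after "Emit:" as a command line: name --argument value ..., lists and objects as JSON in quotes. drive_tool: Moves the arm, as the interface text tells. Its arguments: {"type":"object","properties":{"moves":{"type":"array"},"grip_force":{"type":"number"}},"required":["moves"]}

```bash
mkdir -p pics; ls
python3 - <<'E'
from rig import r
import cv2,numpy as np
s=r.sense();print({k:np.round(v,3).tolist() for k,v in s.items()})
for n in["scene","top","wrist"]:
    f=r.grab_frame(n);cv2.imwrite(f"pics/{n}0.png",f["color"][:,:,::-1])
    print(n,{k:np.round(v,4).tolist() for k,v in f.items() if k!="color"})
    for t in["guide","weight_bar","wing_grip","lane_mouth","lane_end","jar"]:
        print(t,[(round(d["score"],2),np.round(d["at"],1).tolist()) for d in r.spot_point(t,n)])
E
```

```text
pics
{'clock': 0.0, 'qpos': [1.15, 0.354, 1.634, -0.0, 1.155, -0.002], 'qvel': [0.0, -0.001, 0.002, -0.002, -0.001, -0.0], 'joint_efforts': [-0.002, -60.526, -34.206, -0.0, 0.01, -0.0], 'eef_pos': [253.994, 570.538, 230.554], 'tcp_rot': [-3.14, 0.0, 2.723], 'contact_force': [-0.358, -0.413, -0.5], 'wrist_torque': [0.017, 0.007, -0.02], 'opening': 1.002}
scene {'fx': 522.3362, 'fy': 522.3362, 'cx': 274.1035, 'cy': 208.2165, 'pose': [[0.6504, -0.6611, 0.374, 1069.834], [0.7596, 0.5693, -0.3146, -475.255], [-0.0049, 0.4887, 0.8724, 1482.2233], [0.0, 0.0, 0.0, 1.0]]}
guide [(0.81, [287.3, 244.5])]
weight_bar [(0.68, [326.8, 167.0]), (0.64, [284.9, 118.8]), (0.63, [281.5, 172.2])]
wing_grip [(0.82, [247.8, 253.5])]
lane_mouth [(0.97, [296.7, 250.2])]
lane_end [(0.67, [319.7, 268.8])]
jar [(0.84, [335.4, 243.7])]
top {'fx': 438.0746, 'fy': 438.0746, 'cx': 280.3632, 'cy': 213.0148, 'pose': [[0.025, 0.985, -0.1708, 260.8279], [-0.9995, 0.0281, 0.0157, 53.4751], [0.0203, 0.1704, 0.9852, 1158.7357], [0.0, 0.0, 0.0, 1.0]]}
guide [(0.77, [293.2, 181.1])]
weight_bar [(0.73, [226.9, 252.4]), (0.72, [178.6, 219.4]), (0.63, [163.6, 312.9])]
wing_grip [(0.88, [348.5, 177.1])]
lane_mouth [(0.58, [291.5, 172.5])]
lane_end [(0.9, [291.8, 131.0])]
jar [(0.73, [250.9, 138.2]), (0.34, [181.8, 221.4])]
wrist {'fx': 370.8875, 'fy': 370.8875, 'cx': 277.5185, 'cy': 209.037, 'hand_eye': [[0.0, 0.9492, 0.3146, 80.2402], [1.0, -0.0001, 0.0002, 0.4688], [0.0002, 0.3146, -0.9492, -140.8188], [0.0, 0.0, 0.0, 1.0]]}
guide []
weight_bar [(0.75, [45.7, 208.9])]
wing_grip []
lane_mouth []
lane_end []
jar []
```

Run:
```python
import cv2
for n in["scene","top"]:
    i=cv2.imread(f"pics/{n}0.png"); c=i[80:330,130:480]if n=="scene" else i[80:330,130:480]
    cv2.imwrite(f"pics/{n}0b.png",cv2.resize(c,(800,571),interpolation=cv2.INTER_CUBIC))
```

```text
(no output)
```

View pics/scene0b.png

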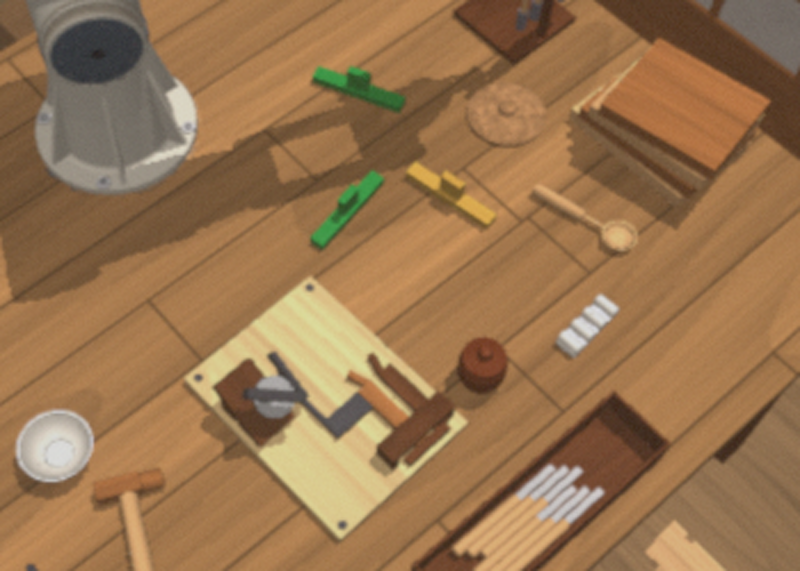

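View pics/top0b.png

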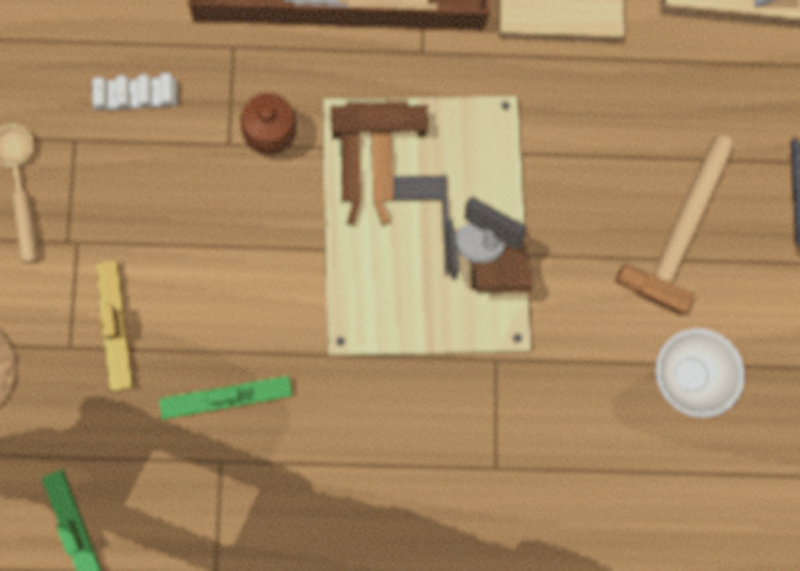

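View pics/wrist0.png

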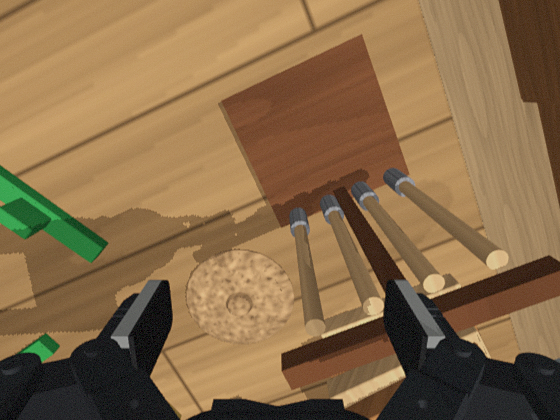

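The bronze bar is the yellow one: scene (327,167), top (179,219). The two green bars, scene (285,119) and (281,172), are the look-alikes. Next I measure the guide, the wing and the bar.

```bash
cat > h.py <<'E'
from rig import r
import cv2,numpy as np
from scipy.optimize import least_squares
from scipy.spatial.transform import Rotation as R
def campose(n,f,s=None):
    if n!="wrist": return f["pose"]
    T=np.eye(4);T[:3,:3]=R.from_euler("xyz",s["tcp_rot"]).as_matrix();T[:3,3]=s["eef_pos"];return T@f["hand_eye"]
def grab(n,save=None):
    s=r.sense();f=r.grab_frame(n);f["P"]=np.array(campose(n,f,s))
    if save: cv2.imwrite(f"pics/{save}.png",f["color"][:,:,::-1])
    return f
def proj(f,p):
    p=np.atleast_2d(p);c=(p-f["P"][:3,3])@f["P"][:3,:3]
    return np.c_[f["cx"]+f["fx"]*c[:,0]/-c[:,2],f["cy"]+f["fy"]*-c[:,1]/-c[:,2]]
def ray(f,uv):
    d=np.array([(uv[0]-f["cx"])/f["fx"],-(uv[1]-f["cy"])/f["fy"],-1]);return f["P"][:3,3],f["P"][:3,:3]@d
def onz(f,uv,z):
    o,d=ray(f,uv);return o+d*(z-o[2])/d[2]
def tri(fs,uvs):
    A=np.zeros((3,3));b=np.zeros(3)
    for f,uv in zip(fs,uvs):
        o,d=ray(f,uv);d=d/np.linalg.norm(d);M=np.eye(3)-np.outer(d,d);A+=M;b+=M@o
    return np.linalg.solve(A,b)
E
python3 - <<'E'
from h import *
fs={n:grab(n) for n in["scene","top"]}
for n,f in fs.items():
    for t in["guide","weight_bar"]:
        for d in r.outline_of(t,n):
            m=d["mask"].astype(np.uint8)
            if m.sum()<20: continue
            col=f["color"][d["mask"]].mean(0).round()
            c,_=cv2.findContours(m,0,2);c=max(c,key=cv2.contourArea)
            rc=cv2.minAreaRect(c)
            z=15 if t=="guide" else 8
            print(n,t,round(d["score"],2),d["at"],col,[onz(f,p,z)[:2].round(1).tolist() for p in cv2.boxPoints(rc)])
            if t=="guide": print(cv2.approxPolyDP(cv2.convexHull(c),4,True)[:,0].tolist(), [onz(f,p,15)[:2].round(1).tolist() for p in cv2.approxPolyDP(cv2.convexHull(c),4,True)[:,0]])
P={"wing_grip":[],"lane_mouth":[],"lane_end":[],"guide":[],"jar":[]}
for t in P:
    uv=[r.spot_point(t,n)[0]["at"] for n in fs]
    print(t,tri(list(fs.values()),uv).round(1),uv)
ys=[(326.8,167.0),(178.6,219.4)]
print("bar",tri(list(fs.values()),ys),[onz(f,u,0).round(1) for f,u in zip(fs.values(),ys)])
E
```

```text
scene guide 0.66 [271.3, 258.2] [180. 158. 114.] [[415.1, -183.2], [380.9, 70.4], [710.1, 64.7], [725.3, -171.0]]
[[265, 202], [333, 264], [279, 316], [212, 247]] [[404.0, 46.5], [705.0, 63.1], [720.9, -167.3], [419.9, -181.1]]
scene weight_bar 0.59 [280.6, 171.4] [ 69. 125.  63.] [[341.5, 89.9], [309.8, 243.9], [348.0, 244.2], [378.2, 91.4]]
scene weight_bar 0.55 [329.4, 164.2] [173. 134.  66.] [[359.0, 272.0], [342.0, 319.0], [494.6, 345.3], [509.3, 299.2]]
top guide 0.67 [316.3, 178.9] [184. 170. 135.] [[704.9, 69.8], [719.9, -175.2], [409.4, -181.4], [396.6, 52.9]]
[[352, 124], [360, 232], [275, 234], [271, 126]] [[713.7, -156.0], [414.3, -176.3], [402.8, 47.9], [700.6, 66.9]]
top weight_bar 0.94 [160.6, 314.7] [ 81. 136.  79.] [[248.6, 376.6], [261.1, 348.0], [127.6, 282.9], [115.6, 311.0]]
top weight_bar 0.77 [180.1, 222.2] [190. 166.  99.] [[499.3, 329.2], [503.9, 301.3], [355.3, 272.9], [351.0, 300.2]]
top weight_bar 0.77 [228.4, 254.1] [ 91. 156.  91.] [[345.3, 243.7], [374.8, 97.0], [350.4, 91.9], [321.2, 238.1]]
top weight_bar 0.67 [113.6, 240.4] [177. 141. 103.] [[427.4, 536.2], [430.8, 415.8], [312.8, 406.3], [309.7, 524.6]]
wing_grip [ 536.8 -126.9   90.9] [[248.0, 252.6], [345.9, 179.1]]
lane_mouth [583.    8.4  -3.2] [[293.6, 249.3], [292.0, 170.5]]
lane_end [696.7  98.8 208.4] [[387.4, 222.9], [290.1, 130.6]]
guide [549.8  -0.8  -2.2] [[283.9, 243.7], [294.7, 182.0]]
jar [663.4 125.8  -1.5] [[337.5, 244.8], [249.0, 140.1]]
bar [433.64721939 300.32653521   6.74097484] [array([429.3, 299.6,   0. ]), array([436.8, 305.7,   0. ])]
```

Emit:
drive_tool --moves '[[0,[-58,-43,-2],150],[0,[-58,-43,-2],150],[0,[-58,-43,-2],150],[0,[-58,-43,-2],150],[0,[-58,-43,-2],150],[0,[-58,-43,-2],150],[0,[-58,-43,-2],150],[0,[-58,-43,-2],150],[0,[-58,-43,-2],150],[0,[-58,-43,-2],150],[0,[-58,-43,-2],150],[0,[-58,-43,-2],150]]'

```text
clock: 3.35
eef_pos: [610.4, -60.6, 251.4]
tcp_rot: [3.141, -0.0, 0.465]
contact_force: [-0.1, 1.5, -0.6]
opening: 0.996
```

Run:
```python
from h import *
s=r.sense();print({k:np.round(v,3).tolist() for k,v in s.items()})
# board fit from earlier corners
g=np.array([[-150,55],[160,55],[160,-180],[-150,-180]])
A=np.array([[404,46.5],[705,63],[721,-167.3],[420,-181]]);B=np.array([[402.8,47.9],[700.6,66.9],[713.7,-156],[414.3,-176.3]])
for M in(A,B,(A+B)/2):
    f=lambda p:(np.c_[g[:,0]*np.cos(p[2])-g[:,1]*np.sin(p[2])+p[0],g[:,0]*np.sin(p[2])+g[:,1]*np.cos(p[2])+p[1]]-M).ravel()
    q=least_squares(f,[550,0,0]);print(q.x,q.fun.round(1))
```

```text
{'clock': 3.35, 'qpos': [-0.101, 0.317, 1.639, -0.0, 1.185, 1.005], 'qvel': [-0.357, 0.226, -0.326, 0.012, 0.114, 1.128], 'joint_efforts': [0.765, -60.088, -33.797, -0.324, -0.241, -2.149], 'eef_pos': [610.353, -60.622, 251.374], 'tcp_rot': [3.141, -0.0, 0.465], 'contact_force': [-0.116, 1.478, -0.602], 'wrist_torque': [0.037, -0.042, -0.005], 'opening': 0.996}
[5.53927719e+02 2.41091678e+00 5.73192629e-02] [-3.   2.2  5.5  3.5  3.  -0.8 -5.5 -4.9]
[5.48998076e+02 7.69667976e+00 6.18229956e-02] [-6.9  5.4  4.7  5.6  6.1 -6.1 -3.9 -4.9]
[5.51463813e+02 5.05408767e+00 5.95560267e-02] [-4.9  3.8  5.1  4.5  4.5 -3.5 -4.7 -4.9]
```

Emit:
drive_tool --moves '[[0,[0,0,0],23],[0,[0,0,0],23],[0,[0,0,0],23],[0,[0,0,0],23]]'

```text
clock: 3.85
eef_pos: [610.3, -60.5, 251.4]
tcp_rot: [3.141, -0.001, 0.067]
contact_force: [-0.4, 0.1, 0.9]
opening: 0.997
```

Run:
```python
from h import *
import pickle
s=r.sense();print(s["eef_pos"],s["tcp_rot"],s["clock"])
f=grab("wrist","w1");pickle.dump(f,open("w1.pkl","wb"))
for t,z in[("wing_grip",91),("lane_mouth",15),("lane_end",15),("guide",0),("jar",0)]:
    print(t,[(round(d["score"],2),np.round(d["at"],1).tolist(),onz(f,d["at"],z).round(1)) for d in r.spot_point(t,"wrist")])
```

```text
[610.32314565 -60.48448219 251.41218188] [ 3.14113042e+00 -6.88157057e-04  6.65508140e-02] 3.85
wing_grip [(0.64, [345.7, 267.7], array([ 540.5, -126.8,   91. ]))]
lane_mouth [(0.9, [212.0, 187.6], array([586.1,   6.9,  15. ]))]
lane_end [(0.94, [208.8, 79.3], array([693.5,  11.2,  15. ]))]
guide [(0.7, [215.8, 213.6], array([552. ,   4.8,   0. ])), (0.57, [211.5, 188.1], array([581.3,   9.9,   0. ])), (0.32, [209.2, 81.2], array([691.8,  13.4,   0. ]))]
jar [(0.74, [98.2, 94.9], array([671.3, 125.3,   0. ]))]
```

View pics/w1.png

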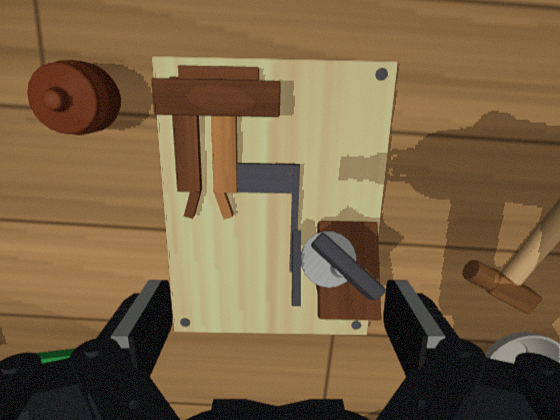

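Run:
```python
from h import *
import pickle
f=pickle.load(open("w1.pkl","rb"))
g=np.array([[160,55],[160,-180],[-150,-180],[-150,55]])
px=np.array([[153,57.5],[397,62],[367,334],[174,332]])
def G(p,q,z):
    q=np.atleast_2d(q);c,s=np.cos(p[2]),np.sin(p[2])
    return np.c_[q[:,0]*c-q[:,1]*s+p[0],q[:,0]*s+q[:,1]*c+p[1],np.full(len(q),z)]
q=least_squares(lambda p:(proj(f,G(p,g,15))-px).ravel(),[550,5,.06]);print(q.x,q.fun.round(1))
for t in[(30,0),(140,0),(30,12)]: print(t,G(q.x,t,15).round(1),proj(f,G(q.x,t,15)).round(1))
i=f["color"][:,:,::-1]
a=cv2.resize(i[40:240,140:320],(720,800),interpolation=3)[:590]
b=cv2.resize(i[200:350,270:420],(600,600),interpolation=3)
cv2.imwrite("pics/w1a.png",a);cv2.imwrite("pics/w1b.png",b)
```

```text
[5.53223894e+02 3.59031369e+00 4.81290008e-02] [-2.5 -1.2  2.2 -0.7  1.   2.5 -0.5  1.6]
(30, 0) [[583.2   5.   15. ]] [[213.8 190.4]]
(140, 0) [[693.1  10.3  15. ]] [[209.7  79.9]]
(30, 12) [[582.6  17.   15. ]] [[202.4 190.2]]
```

View pics/w1a.png

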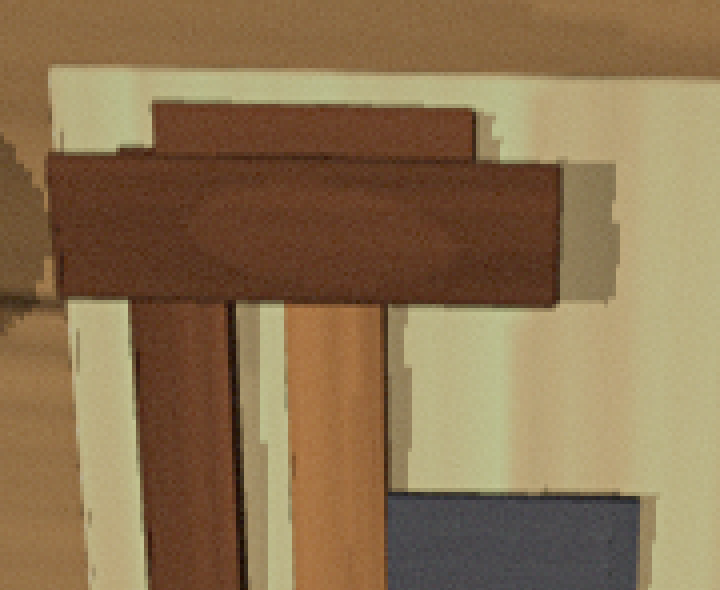

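View pics/w1b.png

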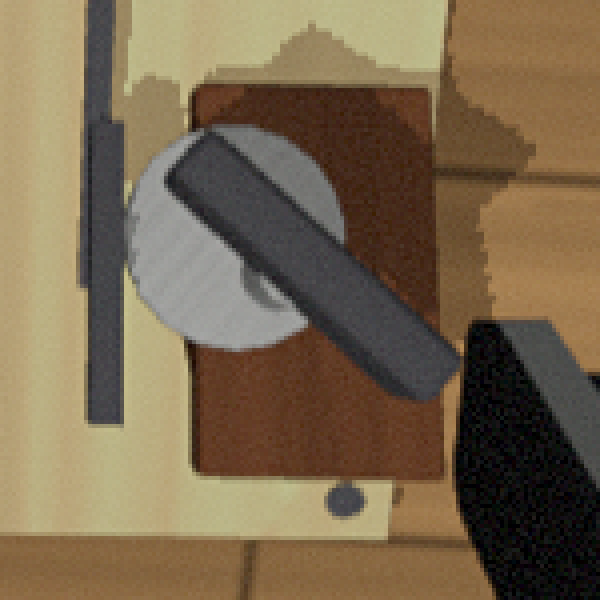

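```bash
cat >> h.py <<'E'
GP=np.array([552.5,4.5,0.055])
def gw(q):
    q=np.atleast_2d(q);c,s=np.cos(GP[2]),np.sin(GP[2])
    return np.c_[q[:,0]*c-q[:,1]*s+GP[0],q[:,0]*s+q[:,1]*c+GP[1],q[:,2]]
def wg(w):
    w=np.atleast_2d(w);c,s=np.cos(GP[2]),np.sin(GP[2]);d=w-np.array([GP[0],GP[1],0])
    return np.c_[d[:,0]*c+d[:,1]*s,-d[:,0]*s+d[:,1]*c,d[:,2]]
S=np.array([.866,0,-.5]);Y=np.array([0,1.,0]);N=np.array([.5,0,.866])
def wing(C,th,u,v,w): # u along(+far) v toward -y, w out
    d=np.cos(th)*S-np.sin(th)*Y;m=-np.cos(th)*Y-np.sin(th)*S
    return C+u*d+v*m+w*N
E
python3 - <<'E'
from h import *
import pickle
f=pickle.load(open("w1.pkl","rb"))
px=np.array([[323.2,233.3],[385.5,289.5],[378.8,298]])
k=[(37,7,15),(-37,7,15),(-37,-7,15)]
def res(p):
    P=np.array([wing(p[:3],p[3],*a) for a in k])
    return np.r_[(proj(f,gw(P))-px).ravel(),(p[2]-88)/10,]
q=least_squares(res,[-19,-130,90,-.7]);print(q.x,q.fun.round(1),gw(q.x[:3]))
for n in[(538,-127,91)]:print(wg(n))
P=np.array([wing(q.x[:3],q.x[3],*a) for a in[(37,-7,15),(37,-7,-15),(-37,-7,-15)]]);print((proj(f,gw(P))-[270,200])*4)
print(gw([wing(q.x[:3],q.x[3],-37,0,0),wing(q.x[:3],.24,-37,0,0)]))
E
```

```text
[ -25.00051975 -134.08929257   77.93159929   -0.86150182] [ 0.1  0.1  1.5 -1.8 -1.5  1.8 -1. ] [[ 534.90847747 -130.76086908   77.93159929]]
[[ -21.70692844 -130.50405839   91.        ]]
[[173.76707723 179.30240661]
 [161.54264477 192.28724564]
 [395.6509267  394.48002512]]
[[ 515.61454783 -159.94202312   89.98062317]
 [ 503.34844767 -123.69010671   95.90135183]]
```

Emit:
drive_tool --moves '[[1,[-5,7,0],0],[1,[-10.6,13.8,0],0],[1,[-10.6,13.8,4],0],[1,[-10.6,13.8,9],0],[1,[-10.6,13.8,14],0],[1,[-10.6,13.8,15.9],0],[1,[-10.6,13.8,15.9],0],[1,[-10.6,13.8,15.9],0]]'

```text
clock: 5.15
eef_pos: [514.3, -205.3, 93.4]
tcp_rot: [3.14, -0.002, 0.065]
contact_force: [0.3, -0.5, -0.0]
opening: -0.003
```

Run:
```python
from h import *
s=r.sense();print(s["eef_pos"],s["tcp_rot"],s["clock"],s["opening"])
f=grab("wrist","w2");g=grab("scene","s2")
cv2.imwrite("pics/s2b.png",cv2.resize(g["color"][170:330,180:380,::-1],(800,640)[:2] if 0 else (740,592),interpolation=3))
```

```text
[ 514.34872169 -205.32629294   93.38929722] [ 3.14048469e+00 -1.97860702e-03  6.48012465e-02] 5.15 -0.0034973982886411293
```

View pics/w2.png

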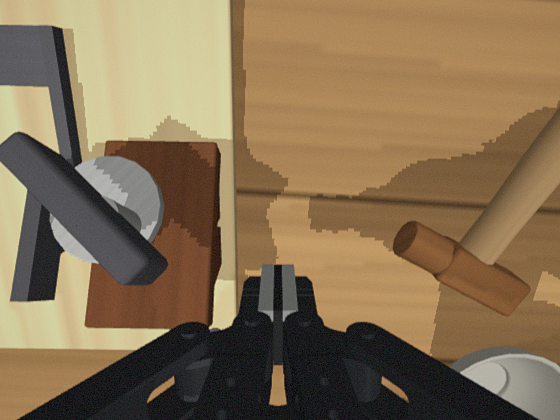

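View pics/s2b.png

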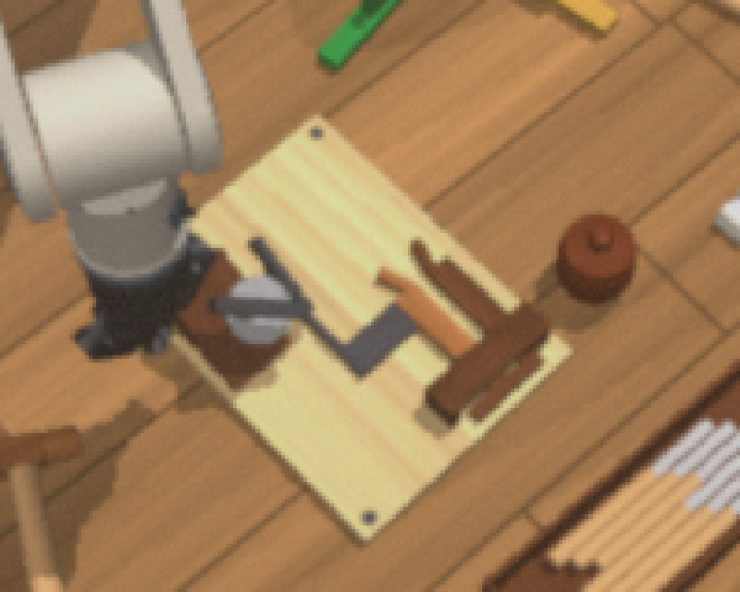

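Run:
```python
from h import *
import pickle
f1=pickle.load(open("w1.pkl","rb"));f2=grab("wrist");pickle.dump(f2,open("w2.pkl","rb"))
cv2.imwrite("pics/w2c.png",cv2.resize(f2["color"][110:310,0:200,::-1],(600,600),interpolation=3))
for a,b in[((385.5,289.5),(167,264)),((323.2,233.3),(22,133))]:
    P=tri([f1,f2],[a,b]);print(P,proj(f1,P),proj(f2,P))
px1=np.array([[323.2,233.3],[385.5,289.5]]);px2=np.array([[22,133],[167,264]])
k=[(37,7,15),(-37,7,15)]
def res(p):
    P=gw(np.array([wing(p[:3],p[3],*a) for a in k]))
    return np.r_[(proj(f1,P)-px1).ravel(),(proj(f2,P)-px2).ravel()]
q=least_squares(res,[-19,-130,90,-.7]);print(q.x,q.fun.round(1),gw(q.x[:3]))
```

```text
Traceback (most recent call last):
FileNotFoundError: [Errno 2] No such file or directory: 'w2.pkl'
```

```bash
ls -la
python3 - <<'E'
from h import *
import pickle
f1=pickle.load(open("w1.pkl","rb"));f2=grab("wrist")
cv2.imwrite("pics/w2c.png",cv2.resize(f2["color"][110:310,0:200,::-1],(600,600),interpolation=3))
for a,b in[((385.5,289.5),(167,264)),((323.2,233.3),(22,133))]:
    P=tri([f1,f2],[a,b]);print(P,proj(f1,P),proj(f2,P))
px1=np.array([[323.2,233.3],[385.5,289.5]]);px2=np.array([[22,133],[167,264]])
k=[(37,7,15),(-37,7,15)]
def res(p):
    P=gw(np.array([wing(p[:3],p[3],*a) for a in k]))
    return np.r_[(proj(f1,P)-px1).ravel(),(proj(f2,P)-px2).ravel()]
q=least_squares(res,[-19,-130,90,-.7]);print(q.x,q.fun.round(1),gw(q.x[:3]))
E
ls
```

```text
total 708
drwxr-xr-x  3 agent agent   4096 Dec  7 15:13 .
drwxr-xr-x 23 root  root    4096 Dec  7 15:10 ..
-rw-r--r--  1 agent agent   1545 Dec  7 15:14 h.py
drwxr-xr-x  2 agent agent   4096 Dec  7 15:15 pics
-rw-r--r--  1 agent agent 706205 Dec  7 15:13 w1.pkl
[ 527.92766568 -161.37156275  104.33108715] [[385.47643954 289.85745199]] [[167.13568974 263.19883511]]
[ 572.39448732 -103.18564627   90.35466537] [[323.26649093 233.10102921]] [[ 21.83961816 133.45165863]]
[ -19.61440273 -132.91870458   91.63674649   -0.86996282] [ 0.6  0.5  5.4  0.5  2.2  2.4 -4.6 -2.6] [[ 540.22210017 -129.29596406   91.63674649]]
h.py
pics
w1.pkl
```

View pics/w2c.png

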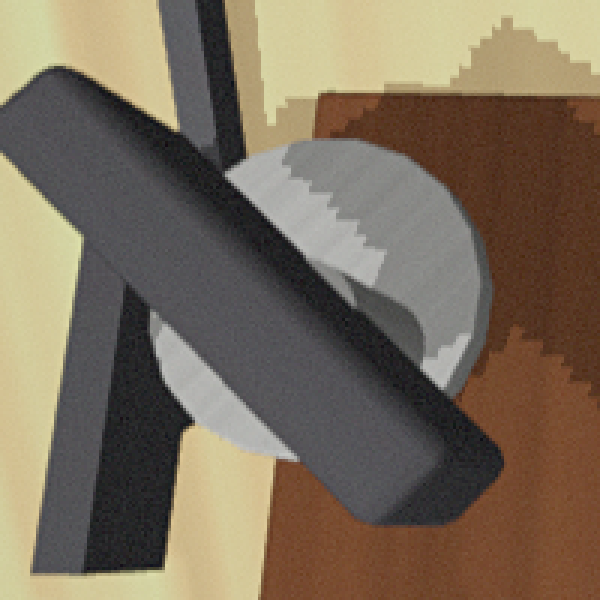

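```bash
cat > fit.py <<'E'
from h import *
import pickle
f1=pickle.load(open("w1.pkl","rb"));f2=grab("wrist")
k=np.array([(37,7,15),(-37,7,15),(-37,-7,15)])
px1=np.array([[323.2,233.3],[384,289],[378.,297]]);px2=np.array([[22,133],[150,258],[122,284]])
def res(p):
    P=gw(np.array([wing(p[:3],p[3],*a) for a in k]))
    return np.r_[(proj(f1,P)-px1).ravel(),(proj(f2,P)-px2).ravel()]
q=least_squares(res,[-19,-130,90,-.7]);print(q.x,q.fun.round(1),gw(q.x[:3]))
E
python3 fit.py
```

```text
[ -18.86307414 -128.78428443   88.29022252   -0.8429641 ] [-3.6 -2.5  0.6 -0.8 -3.7  3.6 -1.2 -2.5  2.  -0.4  1.9  2.5] [[ 540.74501417 -125.12649339   88.29022252]]
```

Emit:
drive_tool --moves '[[1,[0.9,-2.5,0],0],[1,[0.8,-3.5,0],0],[1,[0.5,-4.2,0],0],[1,[0,-4.8,0],0],[1,[0,-5.3,0],0],[1,[0,-5.3,0],0],[1,[0,-5.3,0],0]]'

```text
clock: 6.28
eef_pos: [508.5, -157.6, 96.6]
tcp_rot: [3.133, 0.001, 0.068]
contact_force: [-24.5, -29.4, 41.2]
opening: -0.001
```

Run:
```python
from h import *
s=r.sense();print(s["eef_pos"],s["tcp_rot"],s["clock"],s["contact_force"])
f=grab("wrist","w3");g=grab("top","t3")
```

```text
[ 508.53846774 -157.56932677   96.57431043] [3.13266648e+00 1.00588781e-03 6.80430610e-02] 6.275 [-24.5467013  -29.38575516  41.18712305]
```

View pics/w3.png

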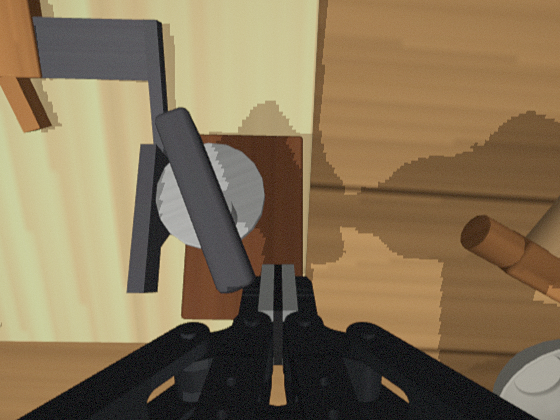

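Emit:
drive_tool --moves '[[1,[0,0.8,0],0],[1,[0,1.2,-1.2],0],[1,[0,1.2,-1.2],0]]'

```text
clock: 6.75
eef_pos: [510.2, -169.6, 109.7]
tcp_rot: [3.132, -0.001, 0.068]
contact_force: [1.3, 0.2, 0.2]
opening: 0.002
```

Run:
```python
from h import *
s=r.sense();print(s["eef_pos"],s["tcp_rot"],s["clock"],s["contact_force"])
f=grab("wrist","w4")
cv2.imwrite("pics/w4c.png",cv2.resize(f["color"][90:310,120:340,::-1],(600,600),interpolation=3))
```

```text
[ 510.20271734 -169.60749687  109.71745126] [ 3.13228528e+00 -1.00545038e-03  6.77442360e-02] 6.75 [1.25005103 0.22009754 0.16903505]
```

View pics/w4c.png

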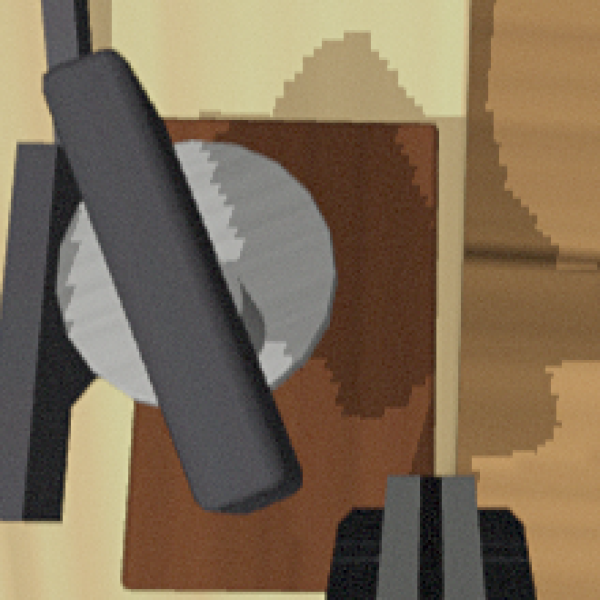

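Emit:
drive_tool --moves '[[1,[0.3,-0.5,0.3],0],[1,[0.3,-1.0,0.3],0],[1,[0.3,-1.5,0.3],0],[1,[0.3,-1.8,0.3],0],[1,[0.3,-1.8,0.3],0]]'

```text
clock: 7.42
eef_pos: [509.6, -152.0, 106.4]
tcp_rot: [3.131, 0.004, 0.07]
contact_force: [-12.7, -10.8, 16.1]
opening: -0.001
```

Run:
```python
from h import *
s=r.sense();print(s["eef_pos"],s["tcp_rot"],s["clock"],s["contact_force"])
f=grab("wrist","w5")
cv2.imwrite("pics/w5c.png",cv2.resize(f["color"][90:310,120:340,::-1],(600,600),interpolation=3))
```

```text
[ 509.57249579 -151.96221803  106.40985625] [3.13072758 0.00418464 0.0700606 ] 7.425 [-12.68279083 -10.84854517  16.14641221]
```

View pics/w5c.png

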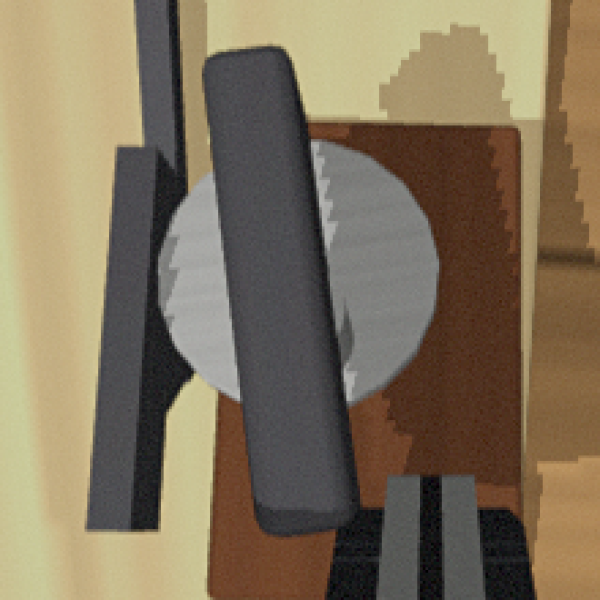

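Emit:
drive_tool --moves '[[1,[0.3,0.6,-0.2],0],[1,[0.9,0.5,-0.2],0],[1,[0.9,-0.2,-0.2],0],[1,[0.9,-0.6,-0.2],0],[1,[0.9,-0.8,-0.2],0],[1,[0.9,-0.8,-0.2],0]]'

```text
clock: 8.22
eef_pos: [518.3, -143.3, 108.4]
tcp_rot: [3.13, 0.004, 0.071]
contact_force: [-1.3, -4.5, 2.7]
opening: 0.0
```

Run:
```python
from h import *
s=r.sense();print(s["eef_pos"],s["tcp_rot"],s["clock"],s["contact_force"])
f=grab("wrist","w6")
cv2.imwrite("pics/w6c.png",cv2.resize(f["color"][90:310,120:340,::-1],(600,600),interpolation=3))
```

```text
[ 518.33856942 -143.25391607  108.42376995] [3.12983844 0.00381311 0.0707489 ] 8.225 [-1.28205684 -4.53362591  2.65056874]
```

View pics/w6c.png

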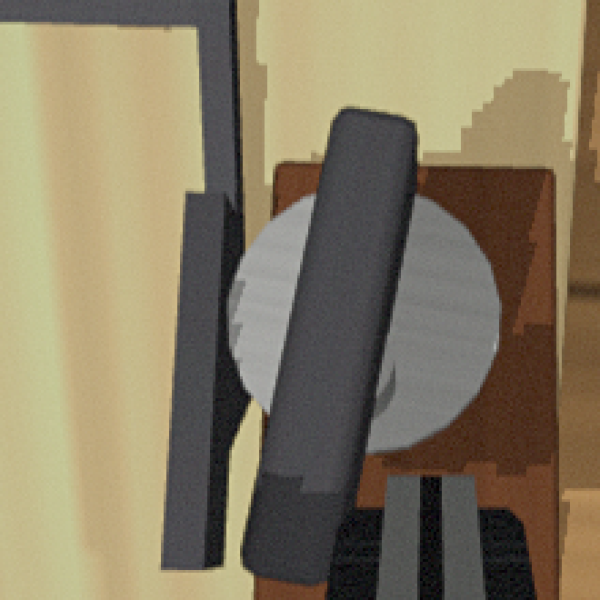

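Emit:
drive_tool --moves '[[1,[0,1.0,0],0],[1,[0,1.5,-2],0],[1,[0,1.5,-7],0],[1,[0,1.0,-11],0],[1,[4,-3,-11],0],[1,[7,-5,-11],0],[1,[7,-5,-11],0],[1,[7,-5,-11],0]]'

```text
clock: 9.28
eef_pos: [584.3, -87.3, 216.9]
tcp_rot: [3.13, 0.005, 0.071]
contact_force: [-0.3, -0.3, -0.9]
opening: 0.002
```

Run:
```python
from h import *
import pickle
s=r.sense();print(s["eef_pos"],s["tcp_rot"],s["clock"],s["contact_force"])
f=grab("wrist","w7");pickle.dump(f,open("w7.pkl","wb"))
cv2.imwrite("pics/w7c.png",cv2.resize(f["color"][50:350,150:420,::-1],(540,600),interpolation=3))
```

```text
[584.26622426 -87.26045893 216.92938624] [3.13022007 0.00523155 0.07107583] 9.275 [-0.32394279 -0.31766189 -0.8768553 ]
```

View pics/w7.png

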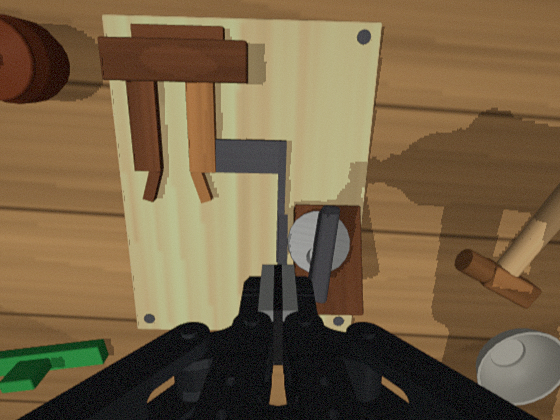

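View pics/w7c.png

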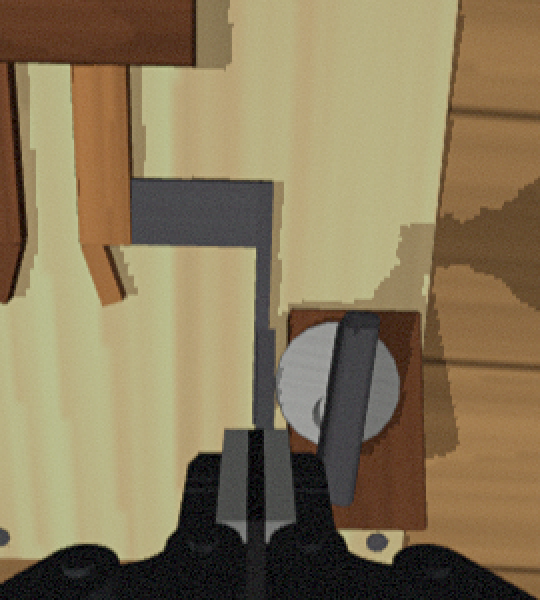

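Run:
```python
from h import *
import pickle
f=pickle.load(open("w7.pkl","rb"))
cv2.imwrite("pics/w7d.png",cv2.resize(f["color"][75:205,115:235,::-1],(720,780),interpolation=3)[:600])
cv2.imwrite("pics/w7e.png",cv2.resize(f["color"][195:315,280:380,::-1],(500,600),interpolation=3))
```

```text
(no output)
```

View pics/w7d.png

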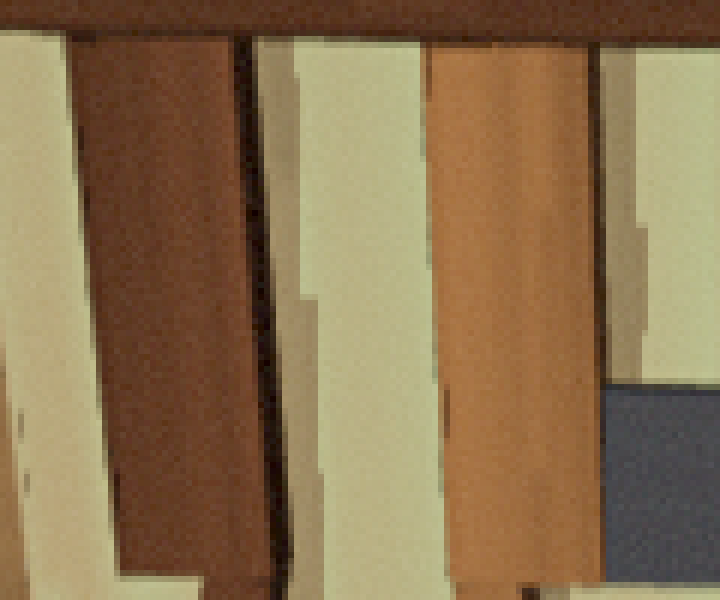

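View pics/w7e.png

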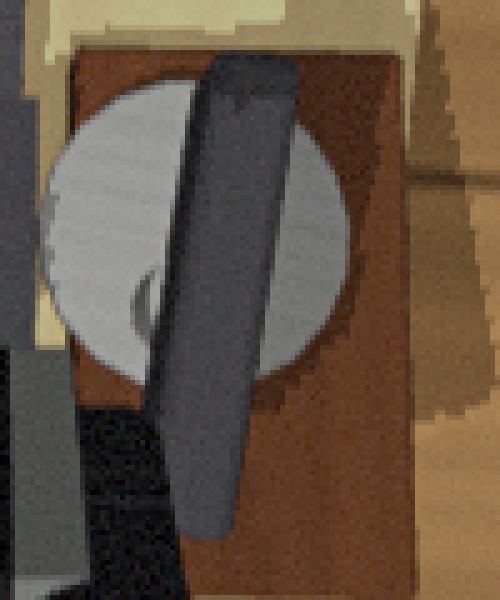

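Run:
```python
from h import *
import pickle
f=pickle.load(open("w7.pkl","rb"))
for row,a,b in[(120,238,426),(300,256,434),(500,270,444)]:
    A,B=[wg(onz(f,(115+c/6,75+row/6),27))[0] for c in(a,b)];print(A.round(1),B.round(1))
# wing: side edges of top face, crop x5 offset 280,195 : left edge (205,90)->(160,400); right (297,95)->(238,525)
C=np.array([-19,-130,89.])
k=[(37,7,15),(-37,7,15),(37,-7,15),(-37,-7,15)]
px=np.array([[297,95],[233,538],[210,92],[178,535]])/5+[280,195]
for p0 in[None]:
    def res(p):
        P=gw(np.array([wing(p[:3],p[3],*a) for a in k]));return np.r_[(proj(f,P)-px).ravel(),(p[:3]-C)/4]
    q=least_squares(res,[*C,.2]);print(q.x,q.fun.round(1))
```

```text
[98.4 10.  27. ] [ 98.8 -16.5  27. ]
[73.4  9.7 27. ] [ 73.8 -16.1  27. ]
[44.1 10.1 27. ] [ 44.5 -15.8  27. ]
[-2.96598754e+01 -1.34520221e+02  7.43624257e+01  1.23744689e-01] [-0.2 -0.8  3.2  2.4  0.3 -2.5 -3.5  0.5 -2.7 -1.1 -3.7]
```

Emit:
drive_tool --moves '[[1,[-4,5,0],0],[1,[-7.1,7.5,2],0],[1,[-7.1,7.5,7],0],[1,[-7.1,7.5,10.8],0],[1,[-7.1,7.5,10.8],0],[1,[-7.0,6.3,10.8],0],[1,[-7.0,5.5,10.8],0],[1,[-7.0,5.1,10.8],0],[1,[-7.0,5.0,10.8],0],[1,[-7.0,5.0,10.8],0]]'

```text
clock: 10.58
eef_pos: [517.6, -143.6, 110.3]
tcp_rot: [3.13, 0.005, 0.071]
contact_force: [-0.2, -0.4, -0.3]
opening: -0.001
```

Emit:
drive_tool --moves '[[1,[0,-0.2,0.2],0],[1,[0,-0.3,0.2],0],[1,[0,-0.3,0.2],0]]'

```text
clock: 10.95
eef_pos: [517.6, -141.4, 108.5]
tcp_rot: [3.129, 0.004, 0.071]
contact_force: [-0.6, -4.4, 3.2]
opening: 0.003
```

Emit:
drive_tool --moves '[[1,[0,1.0,0],0],[1,[0,1.5,-2],0],[1,[0,1.5,-7],0],[0.5,[3,-2,-9],0],[0,[8,-7,-8],0],[0,[13,-12,-6],0],[0,[15.2,-13.1,-5],0],[0,[15.2,-13.1,-5],0],[0,[15.2,-13.1,-5],0]]'

```text
clock: 12.08
eef_pos: [659.4, 0.2, 155.7]
tcp_rot: [3.129, 0.006, 0.071]
contact_force: [0.6, 0.0, -0.3]
opening: 1.002
```

Run:
```python
from h import *
import pickle
s=r.sense();print(s["eef_pos"],s["tcp_rot"],s["clock"],s["contact_force"])
f=grab("wrist","w8");pickle.dump(f,open("w8.pkl","wb"))
for t,z in[("lane_mouth",15),("lane_end",15)]:
    print(t,[(round(d["score"],2),np.round(d["at"],1).tolist(),onz(f,d["at"],z).round(1)) for d in r.spot_point(t,"wrist")])
```

```text
[6.59384617e+02 1.59216369e-01 1.55661760e+02] [3.12880252 0.0056209  0.07092574] 12.075 [ 0.55610872  0.04491828 -0.32460414]
lane_mouth [(0.65, [260.3, 278.2], array([583.8,   7.8,  15. ]))]
lane_end []
```

View pics/w8.png

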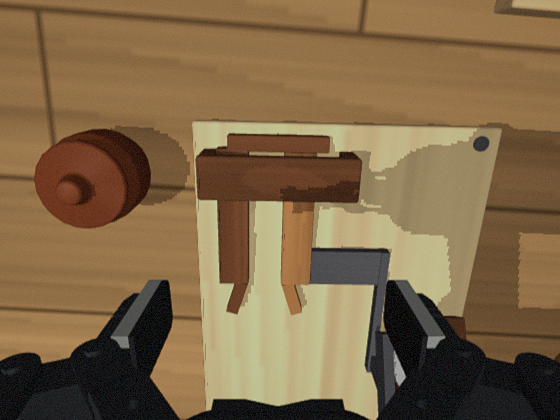

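Run:
```python
from h import *
import pickle
f=pickle.load(open("w8.pkl","rb"))
cv2.imwrite("pics/w8d.png",cv2.resize(f["color"][190:310,205:330,::-1],(625,600),interpolation=3))
gr=f["color"].astype(int)
```

```text
(no output)
```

View pics/w8d.png

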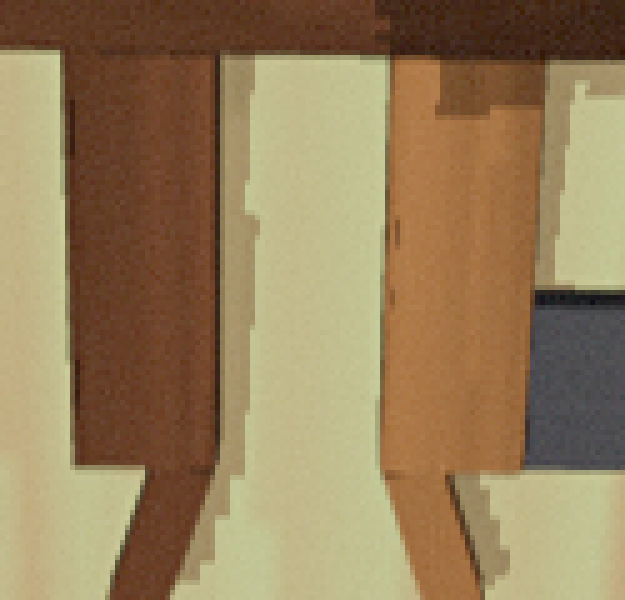

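Run:
```python
from h import *
import pickle
f=pickle.load(open("w8.pkl","rb"))
for row,a,b in[(100,217,390),(250,217,387),(440,216,381)]:
    W=[onz(f,(205+c/5,190+row/5),27) for c in(a,b)];A,B=[wg(w)[0] for w in W];print(A.round(1),B.round(1),(A-B)[1].round(2),W[0].round(1),W[1].round(1))
W=onz(f,(205+215/5,190+468/5),27);print(W,wg(W))
```

```text
[96.9 10.4 27. ] [ 97.3 -16.1  27. ] 26.5 [648.7  20.2  27. ] [650.5  -6.2  27. ]
[72.  10.6 27. ] [ 72.3 -16.1  27. ] 26.78 [623.8  19.1  27. ] [625.5  -7.6  27. ]
[38.3 11.1 27. ] [ 38.5 -15.8  27. ] 26.95 [590.1  17.7  27. ] [591.8  -9.2  27. ]
[584.90491752  17.6179362   27.        ] [[33.07704023 11.31672828 27.        ]]
```

Emit:
drive_tool --moves '[[0,[-4,-3,-4],0],[0,[-18.3,-31.4,-4],-7],[0,[-18.3,-31.4,-4],-7],[0,[-18.3,-31.4,-4],-7],[0,[-18.3,-31.4,-4],-7],[0,[-18.3,-31.4,-4],-7],[0,[-18.3,-31.4,-4],-7],[0,[-18.3,-31.4,-4],-7],[0,[-18.3,-31.4,-4],-7]]'

```text
clock: 13.35
eef_pos: [456.0, 299.3, 193.6]
tcp_rot: [3.129, 0.005, 0.19]
contact_force: [0.3, 1.0, -0.5]
opening: 1.001
```

```bash
sed -i 's/^GP=.*/GP=np.array([554.5,3.3,0.050])/' h.py
python3 - <<'E'
from h import *
import pickle
s=r.sense();print(s["eef_pos"],s["tcp_rot"],s["clock"],s["contact_force"])
f=grab("wrist","w9");pickle.dump(f,open("w9.pkl","wb"))
for d in r.outline_of("weight_bar","wrist"):
    c,_=cv2.findContours(d["mask"].astype(np.uint8),0,2);c=max(c,key=cv2.contourArea)
    print(round(d["score"],2),d["at"],f["color"][d["mask"]].mean(0).round(),[onz(f,p,16)[:2].round(1).tolist() for p in cv2.boxPoints(cv2.minAreaRect(c))])
print([(round(d["score"],2),np.round(d["at"],1).tolist(),onz(f,d["at"],0).round(1)) for d in r.spot_point("weight_bar","wrist")])
E
```

```text
[456.04045668 299.2884463  193.6080629 ] [3.12907294 0.00498226 0.19020309] 13.35 [ 0.25322497  0.99102403 -0.45272348]
0.75 [200.3, 376.1] [ 41. 108.  51.] [[264.6, 373.1], [281.7, 342.4], [193.5, 308.9], [174.4, 341.7]]
0.64 [271.3, 198.3] [184. 153.  78.] [[353.7, 298.6], [501.8, 324.3], [506.0, 302.0], [358.5, 272.8]]
0.57 [358.7, 303.5] [ 45. 118.  58.] [[356.6, 246.6], [370.2, 173.2], [318.3, 158.1], [304.2, 235.0]]
[(0.94, [270.3, 206.4], array([428. , 298.4,   0. ])), (0.77, [377.4, 298.1], array([349.9, 170.8,   0. ])), (0.58, [209.6, 396.6], array([189.9, 324.7,   0. ])), (0.53, [88.1, 225.0], array([377.2, 466.5,   0. ]))]
```

View pics/w9.png

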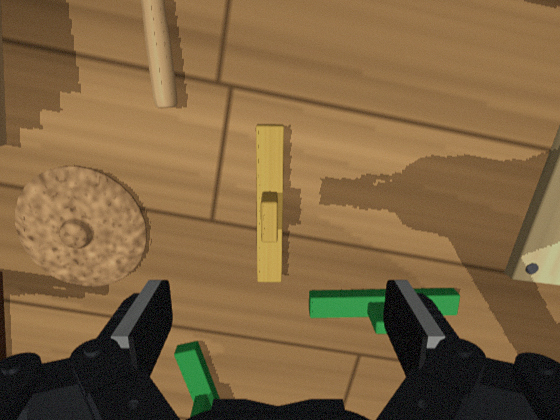

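Run:
```python
from h import *
import pickle
f=pickle.load(open("w9.pkl","rb"))
i=f["color"][115:295,210:330,::-1];cv2.imwrite("pics/w9c.png",cv2.resize(i,(400,600),interpolation=3))
w=np.array([onz(f,p,16) for p in[(257,126),(284,125),(281.5,281),(258.5,281)]]);print(w.round(1),w.mean(0))
d=(w[0]+w[1]-w[2]-w[3])/2;print(np.linalg.norm(d),np.arctan2(d[1],d[0]))
```

```text
[[501.1 323.3  16. ]
 [506.2 301.2  16. ]
 [360.4 274.7  16. ]
 [356.3 296.6  16. ]] [430.98602583 298.94204294  16.        ]
147.728505840252 0.18100134628279768
```

View pics/w9c.png

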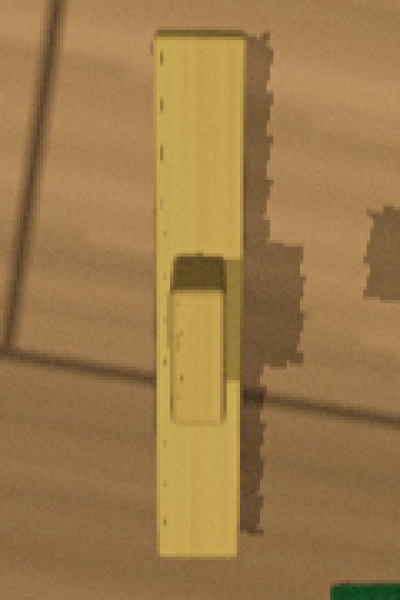

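Emit:
drive_tool --moves '[[0,[-2.4,-0.65,5],0.5],[0,[-2.4,-0.65,11],0.5],[0,[-2.4,-0.65,15],0.5],[0,[-2.4,-0.65,17.1],0.5],[0,[-2.4,-0.65,17.1],0.5],[1,[-2.4,-0.65,17.1],0.5],[1,[-2.4,-0.65,17.1],0.5],[1,[-2.4,-0.65,17.1],0.5],[1,[-2.4,-0.65,17.1],0.5],[1,[-2.4,-0.65,17.1],0.5]]' --grip_force 60

```text
clock: 14.75
eef_pos: [431.0, 299.4, 23.1]
tcp_rot: [3.13, 0.004, 0.181]
contact_force: [-0.6, -0.4, 5.4]
opening: 0.151
```

Emit:
drive_tool --moves '[[1,[0,0,-3],0],[1,[0,0,-8],0],[1,[0,4,-8],0],[1,[-0.5,10,-8],3],[1,[-1.1,16,-8],7.5],[1,[-1.1,22,-8],7.5],[1,[-1.1,27,-8],7.5],[1,[-1.1,30.4,-8],7.5],[1,[-1.1,30.4,-8],7.5],[1,[-1.1,30.4,-8],7.5]]'

```text
clock: 16.0
eef_pos: [474.5, -0.4, 106.5]
tcp_rot: [3.129, 0.004, 0.05]
contact_force: [-0.3, 1.0, -5.6]
opening: 0.154
```

Run:
```python
from h import *
import pickle
s=r.sense();print(s["eef_pos"],s["tcp_rot"],s["clock"],s["contact_force"],s["opening"])
f=grab("wrist","w10");pickle.dump(f,open("w10.pkl","wb"))
```

```text
[ 4.74461661e+02 -4.21633298e-01  1.06489672e+02] [3.12944884 0.00383915 0.04952394] 16.0 [-0.25910527  0.95957436 -5.63799834] 0.15430172294808595
```

View pics/w10.png

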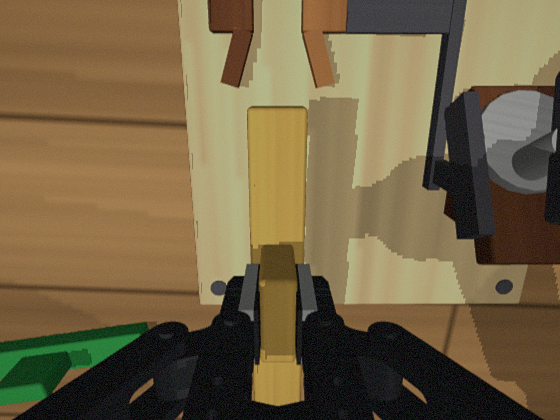

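Emit:
drive_tool --moves '[[1,[0,0.1,3],0],[1,[0,0.1,5],0],[1,[0,0.1,6.5],0],[1,[0,0.1,6.8],0],[1,[0,0.1,6.8],0]]'

```text
clock: 16.68
eef_pos: [474.6, -1.5, 38.8]
tcp_rot: [3.129, 0.003, 0.051]
contact_force: [-0.2, 0.8, -4.5]
opening: 0.15
```

Run:
```python
from h import *
import pickle
s=r.sense();print(s["eef_pos"],s["tcp_rot"],s["clock"],s["contact_force"],s["opening"])
f=grab("wrist","w11");pickle.dump(f,open("w11.pkl","wb"))
```

```text
[474.57104574  -1.51762611  38.8415668 ] [3.12944848 0.00348139 0.05093694] 16.675 [-0.1867352   0.77001945 -4.52401122] 0.150077495813217
```

View pics/w11.png

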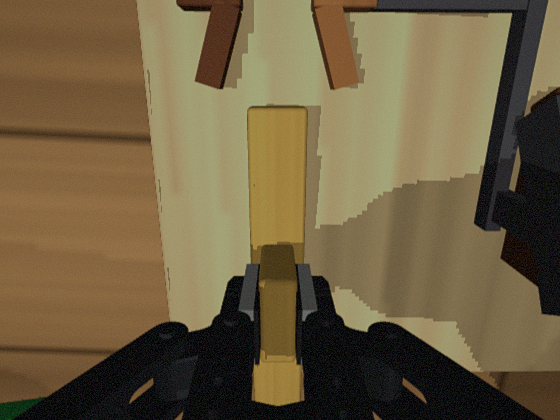

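Emit:
drive_tool --moves '[[1,[1,0,0.05],0],[1,[2.2,0,0.05],0],[1,[3.4,0,0.05],0],[1,[4.6,0,0.05],0],[1,[5.8,0,0.05],0],[1,[7,0,0.05],0],[1,[7,0,0.05],0]]'

```text
clock: 17.6
eef_pos: [546.0, 2.0, 38.3]
tcp_rot: [3.129, 0.002, 0.051]
contact_force: [-1.0, -0.4, -4.2]
opening: 0.153
```

Run:
```python
from h import *
s=r.sense();print(s["eef_pos"],s["tcp_rot"],s["clock"],s["contact_force"],s["opening"],wg(s["eef_pos"]))
f=grab("wrist","w12")
```

```text
[546.03768298   2.01256343  38.34541521] [3.12933651e+00 1.62315234e-03 5.09390097e-02] 17.6 [-0.97859751 -0.35158687 -4.16134865] 0.153410429671624 [[-8.51608634 -0.86288803 38.34541521]]
```

View pics/w12.png

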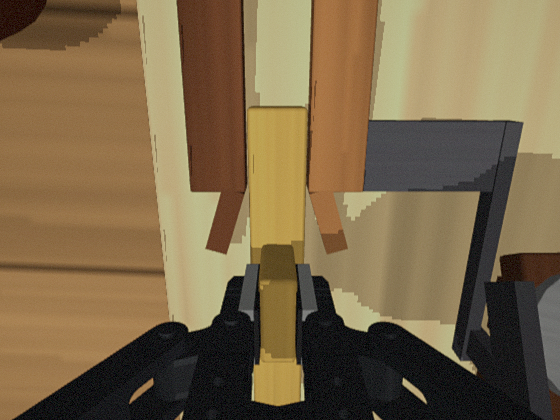

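Emit:
drive_tool --moves '[[1,[1,0,0.05],0],[1,[2,0,0.05],0],[1,[3,0,0.05],0],[1,[4,0,0.05],0],[1,[5,0,0.05],0],[1,[5,0,0.05],0]]'

```text
clock: 18.4
eef_pos: [595.7, 4.5, 38.2]
tcp_rot: [3.129, 0.001, 0.051]
contact_force: [0.7, -0.6, 2.6]
opening: 0.146
```

Run:
```python
from h import *
s=r.sense();print(s["eef_pos"],s["tcp_rot"],s["clock"],s["contact_force"],s["wrist_torque"],wg(s["eef_pos"]))
f=grab("wrist","w13")
```

```text
[595.7022871    4.50311807  38.17967171] [3.12932194e+00 1.32952270e-03 5.09257843e-02] 18.4 [ 0.69294435 -0.61368902  2.643324  ] [ 0.06578631 -0.03879227  0.04514062] [[41.21092581 -0.8576416  38.17967171]]
```

View pics/w13.png

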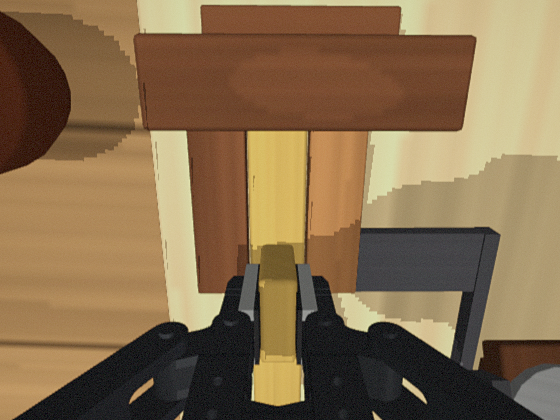

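Emit:
drive_tool --moves '[[1,[0.6,0,0.02],0],[1,[1.2,0,0.02],0],[1,[1.7,0,0.02],0],[1,[2.1,0,0.02],0],[1,[2.1,0,0.02],0]]'

```text
clock: 19.08
eef_pos: [615.5, 5.5, 38.2]
tcp_rot: [3.129, 0.003, 0.051]
contact_force: [-4.8, -0.3, 5.6]
opening: 0.147
```

Emit:
drive_tool --moves '[[1,[0.15,0,0],0],[1,[0.3,0,0],0],[1,[0.3,0,0],0]]'

```text
clock: 19.45
eef_pos: [617.5, 5.6, 38.2]
tcp_rot: [3.129, 0.005, 0.051]
contact_force: [-6.4, -0.1, 5.8]
opening: 0.155
```

Emit:
drive_tool --moves '[[1,[0.2,0,0],0],[1,[0.4,0,0],0],[1,[0.4,0,0],0]]'

```text
clock: 19.82
eef_pos: [620.3, 5.8, 38.2]
tcp_rot: [3.129, 0.007, 0.051]
contact_force: [-5.2, -0.9, 5.8]
opening: 0.152
```

Run:
```python
from h import *
s=r.sense();print(s["eef_pos"],s["tcp_rot"],s["clock"],s["contact_force"],s["wrist_torque"],wg(s["eef_pos"]))
f=grab("wrist","w14")
```

```text
[620.255648     5.78253554  38.17978875] [3.12943248 0.00683099 0.05090311] 19.825 [-5.18086721 -0.91104532  5.78453356] [0.02054066 0.77224029 0.05901219] [[65.79754562 -0.80697965 38.17978875]]
```

View pics/w14.png

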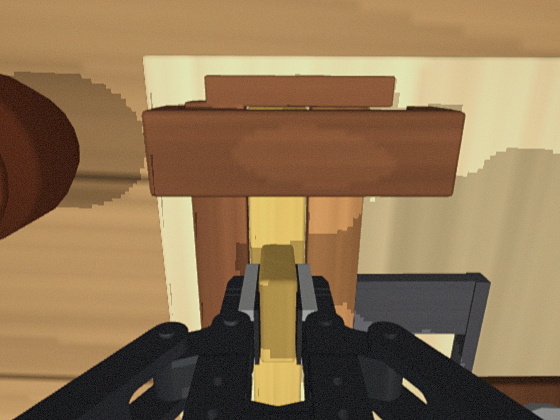

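Emit:
drive_tool --moves '[[1,[0.2,0,0],0],[1,[0.4,0,0],0],[1,[0.4,0,0],0]]'

```text
clock: 20.25
eef_pos: [620.2, 5.8, 38.1]
tcp_rot: [3.13, 0.015, 0.051]
contact_force: [-17.6, -1.2, 16.5]
opening: 0.151
```

Emit:
drive_tool --moves '[[1,[-0.03,0,-0.05],0],[0.7,[-0.03,0,-0.05],0],[0.7,[-0.03,0,-0.05],0],[0.7,[-0.03,0,-0.05],0]]'

```text
clock: 20.75
eef_pos: [620.2, 5.8, 38.6]
tcp_rot: [3.13, 0.014, 0.051]
contact_force: [0.3, -0.1, 0.1]
opening: 0.302
```

Emit:
drive_tool --moves '[[0.7,[0,0,-2],0],[0.7,[0,0,-5],0],[0.7,[0,0,-9],0],[0,[1,0,-13],0],[0,[4,0,-14],0],[0,[4,0,-14],0],[0,[4,0,-14],0]]'

```text
clock: 21.62
eef_pos: [661.3, 9.6, 178.3]
tcp_rot: [3.13, 0.015, 0.051]
contact_force: [-0.9, -0.3, 0.3]
opening: 0.998
```

Run:
```python
from h import *
s=r.sense();print(s["eef_pos"],s["tcp_rot"],s["clock"],s["contact_force"],s["qvel"].round(3) if hasattr(s["qvel"],"round") else s["qvel"])
f=grab("wrist","w15");t=grab("top","t15")
import pickle;pickle.dump(f,open("w15.pkl","wb"))
cv2.imwrite("pics/w15c.png",cv2.resize(f["color"][150:410,180:430,::-1],(577,600),interpolation=3))
for n,g in(("wrist",f),("top",t)):
    print([(round(d["score"],2),wg(onz(g,d["at"],15)).round(1)) for d in r.spot_point("weight_bar",n)])
```

```text
[661.29797742   9.59383497 178.25269462] [3.12952751 0.01474675 0.05081594] 21.625 [-0.90912822 -0.28953687  0.32231747] [ 0.001  0.004  0.019  0.    -0.004 -0.   ]
[(0.62, array([[64.5, -0.7, 15. ]]))]
[]
```

View pics/w15c.png

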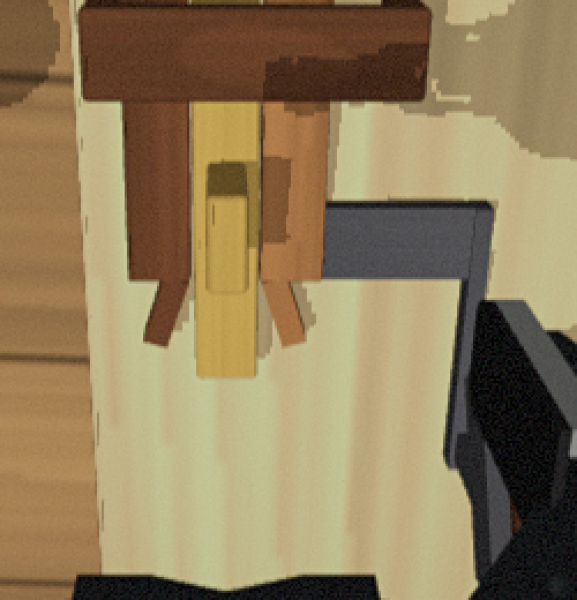

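Run:
```python
from h import *
import pickle
f=pickle.load(open("w15.pkl","rb"))
p=lambda c,w:(180+c/2.308,150+w/2.308)
for row,a,b in((130,189,262.5),(240,189,261)):
  A,B=[wg(onz(f,p(c,row),27))[0] for c in(a,b)];print(A.round(1),B.round(1))
for c in(196,257):print(wg(onz(f,p(c,377),31)).round(1))
cv2.imwrite("pics/w15d.png",cv2.resize(f["color"][190:275,225:330,::-1],(735,595),interpolation=3))
```

```text
[91.8 12.2 27. ] [ 91.7 -14.2  27. ]
[48.1 12.7 27. ] [ 48.  -14.3  27. ]
[[-9.5 10.6 31. ]]
[[ -9.7 -13.4  31. ]]
```

View pics/w15d.png

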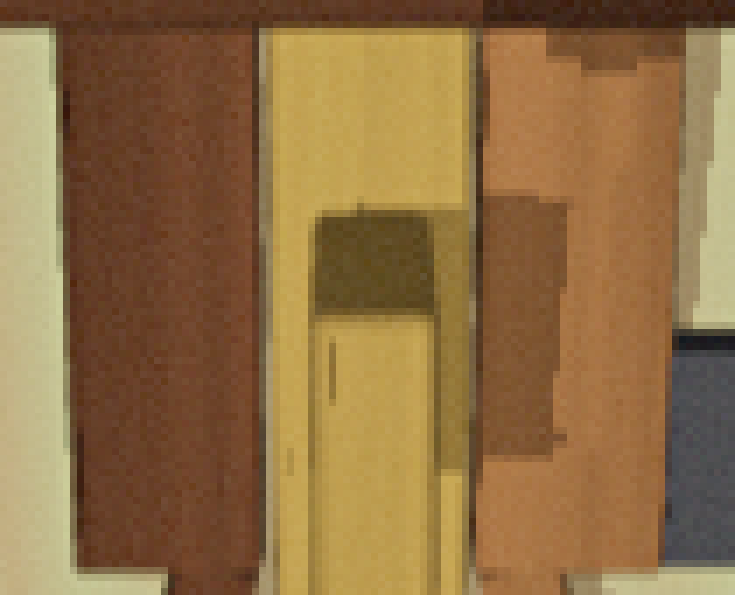

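```bash
python3 -c "
from rig import r
print(r.sense()['contact_force'],r.sense()['clock']);print(r.sign_off())"
```

```text
[ 0.37730594  0.82470621 -0.47318838] 21.825
the job is handed in; nothing more can be done
None
```

I set the lane about 3 mm wider than the bar, slid the bar home against the end stop, and handed the job in at 21.8 s. No verdict was reported.

- **Wing:** I turned it with the shut fingertips, in several pushes, from about -0.86 rad to slightly positive. The first push reached about 60 N at the wrist, under the 120 N limit. I backed off and raised the tool for the later pushes, which stayed below 25 N.
- **Lane width:** before the bar went in, the images showed a lane of 26.5 to 27 mm. That is about 2.5 to 3 mm of play.
- **Bar:** I took the bronze bar by its ridge, not either green look-alike. It went along the lane with almost no side force and stopped firmly at the end, at about 18 N. It was held just above the floor at first and lay on it from partway along the lane.
- **Last checks:** the wrist camera put the bar's origin at guide x 65 mm and y -1 mm, lying straight between the rails. The lane measured 26.4 to 27 mm, so the setting was kept. The gripper was open and clear of everything, and the arm never went near the bystanders.
- **Disagreements:**
    - The wing angle fitted from a picture taken before the last small push (0.12 rad, roughly 1.5 mm of play) was lower than the lane measured in that same picture (about 2.1 mm). I relied on the lane measurement.
    - The top camera did not detect the bar in its final position, so that check rests on the wrist camera alone.

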